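Clamp a freshly glued book in the spring press

TASK

The small book lying on the wooden bed of the spring press has just had its spine glued. Push it back on the bed until its spine edge lies flat against the steel back stop, then take the press's handle, swing the clamp over and let it down slowly onto the book: keep hold of it all the way, because its springs will slam it shut if you let go. Leave the clamp resting on the book and let go, without knocking over or shifting the glue stick that stands beside the press.

Things in the scene. Friction and masses are not known exactly. Their poses are not given: they have to be found in the camera images.
- press: Small book press standing firmly on the desk: beech bed board 235 x 250 mm, its top 22 mm above the desk, steel cheeks at the back that carry the clamp. Origin on the desk under the bed; +x points to the back of the press (away from the robot, towards the hinge), +y to its left, z up. The bed reaches from -110 to +125 mm along x. It cannot move.
- press_stop (a point): Middle of the front face of the steel back stop, 29 mm above the desk. The stop is a straight ledge 190 mm long along the press's y, 24 mm high above the bed; its front face lies 55 mm behind the press's origin. Axes as the press.
- clamp_hinge (a point): Point on the clamp's hinge axis, midway between the cheeks, 66 mm above the desk and 95 mm behind the press's origin. The axis runs along the press's y. Axes as the press.
- clamp (a joint): Clamp angle, rad. 1.70: open, upright, its springs just past dead centre, so it stays by itself (the start; freeing it takes about 3 N at the handle). 0.13: resting on the book, arms level. 0: lower limit. Below about 1.5 springs and weight pull it shut with 8 to 15 N at the handle. Turning faster than 3 rad/s above 0.19 counts as slamming; the handle moving at 0.1 to 0.2 m/s is slow enough.
- clamp_handle (a point): Middle of the clamp's handle, a round bar along the press's y, 185 mm from the hinge axis: black grip 20 mm thick, 110 mm long, between two flat steel arms 104 mm to either side. On the book it is level with the hinge, 66 mm above the desk; open, about 250 mm above the desk. Round the grip, between the arms, 80 mm are free; the 37 mm wide pressing beam spans the arms 45 to 82 mm from the hinge.
- book_center (a point): Centre of the small book, half-way up. 180 x 120 x 14 mm, lying flat on the bed; its x axis runs along its 180 mm length (which lies roughly along the press's y), its spine edge is on its +y side and faces the stop, up to 0.1 rad askew. 0.16 to 0.3 kg.
- book_spine (a point): Middle of the book's spine edge (one of the 180 mm sides), half-way up, 60 mm from the book's centre. At the start it stands 15 to 30 mm in front of the stop.
- glue_center (a point): Centre of a glue stick, 25 mm across and 91 mm tall, that stands on the desk to the left of the press.
There are look-alikes about, which are no part of the job. Of the things that look like the part that bears book_center, the larger one is meant.

How it is judged (in metres and radians):
On the way, in this order (a step that is already met when the one before it is completed fails the run):
1. the book's spine edge lies flat against the back stop (within 5 mm and 0.05 rad) while the clamp is still open (x of book_spine in the frame of press_stop above -0.005 m and angle between the x axis of book_center and the y axis of press_stop, either way round below 0.05 rad and value of joint clamp above 1.3 rad), for 0.2 s.
2. the clamp rests on the book (value of joint clamp below 0.17 rad and contact force between clamp and book above 5 N), for 0.2 s.
At the end, for the whole second after the job is handed in: The clamp is down (below 0.17 rad) and presses on the book with more than 5 N by its own springs; the book lies flat and still with its spine edge within 5 mm of the back stop, square to it within 0.05 rad and within 40 mm of its middle (all of step 2 and x of book_spine in the frame of press_stop above -0.005 m and y of book_spine in the frame of press_stop between -0.04 and 0.04 m and angle between the x axis of book_center and the y axis of press_stop, either way round below 0.05 rad and angle between book_center's own z axis and vertical below 0.05 rad and linear speed of book below 0.01 m/s); the robot touches nothing.
It fails at once if the clamp snaps shut (closes faster than 3 rad/s while it is more than the last 10 mm of handle travel above the book) (velocity of joint clamp below -3 rad/s and value of joint clamp above 0.19 rad).
It fails at once if the glue stick is knocked over or shifted by more than 30 mm (angle between glue_center's own z axis and vertical above 0.4 rad or distance of glue_center from where it was at the start of the episode above 0.03 m).
It also fails if it takes over 48 s, if anything falls off the work surface, if the arm or the gripper's body presses on something with over 40 N, if the wrist force passes 120 N, or if a joint passes its speed limit or range.

ROBOT

A 6-joint arm with a two-finger parallel gripper is mounted at the origin on a cart in front of the work surface, level with it; the furniture and walls round the work are solid. World frame = base frame: x ahead of the robot, y to its left, z up, the work surface at z = 0. Lengths are in m, angles in degrees, forces in N, time in s.
With the tool pointing down it reaches from about 0.375 to 0.9 m from the base axis. Payload 3.1 kg.
Tool frame: the origin (TCP) lies at the very end of the fingers, on their centre line; the grasp point (between the pads) lies 19 mm behind it; z points along the fingers, y is the line along which they close (so a half turn about z gives the same grasp; the last joint's range is limited). The gripper opens to 87 mm and grips with 3 to 60 N. Pads are 19 mm wide; open, the fingers measure 117 mm over their backs; the gripper's body (75 mm by 190 mm) begins 51 mm behind the grasp point.
Start: joints at [66.606, 30.224, 82.088, -0, 67.689, -10.227], TCP at [0.142, 0.609, 0.223] pointing down, gripper open.
Joint ranges: [-176.69, 176.69], [-43.24, 126.21], [12.49, 139.97], [-82, 262], [0, 151.66], [-163.58, 163.58]. Speed limits (degrees/s): [159.86, 159.86, 180, 180, 180, 180].

INTERFACE

Orientations are given as a 3x3 rotation matrix whose columns are the frame's x, y, z axes.
In Python, from rig import bot gives the robot as it stands.
- The arm moves only by the tool move_arm, never from a script. Its argument "increments" is a list of rows, each an object with "xyz": the shift along the tool's x, y, z in mm, a list of three; "roll": the turn about the tool's z in rad; "grip": the opening in per cent of the stroke, from 0 (shut) to 100 (fully open). A call has 1 to 5 rows; each row shifts and turns the commanded pose from where the row before left it, along the tool's axes as they then stand; what a row does not reach is not made up. A row lasts 1/12 s, in which the tool goes at most 41.7 mm and 7.16 degrees, less where a joint would pass 70% of its speed; a pose out of reach is approached as far as the arm can. A call is refused whole if a number of a shift passes 41.7 or a number of a turn 0.125, either way. A call with a gripper value outside its range is refused whole. The fingers move at their own pace and stop on an object; the grip force is fixed at half the most. Time passes only in rows, so rows that do not move let the fingers close. It gives the time, the measured TCP pose, the force, the opening and the grip force at its end, in the units of the state.
- bot.read_state(): the state, without advancing time (a new reading comes with each control period).
- bot.capture(name): name is "scene" or "top"; returns (picture, depth): 384x512x3 uint8, red, green, blue; 384x512 float32, m along the optical axis (not along the pixel's ray), 0 where there is no reading.
- bot.camera_model(name): a dict with "intrinsics" (3x3 intrinsics, pixels), "D" ([k1, k2, p1, p2, k3] as OpenCV has them; the pictures are not rectified), "rvec" (rotation vector, rad) and "tvec" (3), from world to camera coordinates, as OpenCV has them. Camera axes: x right, y down, z forward; pixel columns grow to the right and rows downward; lengths in m; the calibration is good to about 2 mm. A picture is of the moment at which its call begins. camera_model takes no time and is no camera call.
- bot.hand_in(): hands the job in; it is judged then, once.
Trained networks look in the newest picture that a camera, given by its name, has taken for a name from the list of things; names that differ only in an ending like _2 or _b are one class to them, and where a whole thing is asked for, a point or a joint stands for the part that bears it (a point fixed in the world has none). Each returns a list of dicts, best first, with "conf" (0 to 1); they miss things now and then, are a little off and sometimes report something else, mostly with a low value. They report only what shows in the picture. A call takes as long as a camera call. They do not tell look-alikes from the thing itself.
- bot.spot_in(label, camera): "at" ([x, y, z] in m, in the coordinates of the camera as it stood for that picture, good to about 4 mm: the middle of the surface that is visible of it).
- bot.trace(label, camera): "mask" (384x512 bool, what is visible of it).
The state is a dict: "time_s": time; "joint_positions": joint angles; "qvel": joint speeds; "tau": joint torques, N m; "position": TCP position; "tcp_rot": TCP orientation; "force": force on the tool from outside, world axes, zero at the start; "moment": the same for the moment, N m; "opening": opening from 0.0 (shut) to 1.0 (fully open); "grasp_force": force on a finger pad.
Only numpy, scipy, OpenCV 4.12 (cv2) and the standard library are available. Lean on these libraries where they do the work, as an engineer would, in place of code of your own. Each camera call takes 0.05 s, during which the arm holds its last target. There are 200 camera calls.

## Working session

There is one attempt and no reset: what is moved stays moved. The work goes in short steps, Python scripts to look and compute and a tool call to move; the robot and the scene stay as the last step left them, time stands still between calls to the robot, and variables do not carry over. Pictures are saved under pics/ and viewed, at most 10 in all, crops included, and the job is handed in when it is done.

Besides the shell and the picture viewer there is one more tool, called after "Emit:" by a JSON object that holds its "api" and its "payload", one argument or row to a line. move_arm: Moves the arm, as the interface text tells. Its arguments: {"type":"object","properties":{"increments":{"type":"array"}},"required":["increments"]}

```bash
ls; mkdir -p pics; cat > h.py <<'E'
import numpy as np, cv2
from rig import bot
def toworld(p,c):
    m=bot.camera_model(c);R=cv2.Rodrigues(np.array(m["rvec"],float))[0]
    return (np.atleast_2d(p)-np.array(m["tvec"]).ravel())@R
def topix(P,c):
    m=bot.camera_model(c)
    return cv2.projectPoints(np.atleast_2d(np.array(P,float)),np.array(m["rvec"],float),np.array(m["tvec"],float),np.array(m["intrinsics"]),np.array(m["D"]))[0][:,0]
def cloud(mask,depth,c):
    m=bot.camera_model(c);v,u=np.nonzero(mask&(depth>0))
    n=cv2.undistortPoints(np.stack([u,v],1).astype(float)[:,None],np.array(m["intrinsics"]),np.array(m["D"]))[:,0]
    z=depth[v,u][:,None]
    return toworld(np.hstack([n*z,z]),c)
E
python3 - <<'E'
from h import *
a=[]
for c in("scene","top"):
    im,d=bot.capture(c);a.append(im)
    np.savez(f"/tmp/{c}0.npz",im=im,d=d)
    for l in("press","clamp_handle","book_center","glue_center"):
        for r in bot.spot_in(l,c)[:4]:
            w=toworld(r["at"],c)[0];print(c,l,round(r["conf"],2),w.round(3),topix(w,c)[0].round())
    cv2.imwrite(f"pics/{c}0.png",cv2.resize(im[:,:,::-1],None,fx=1.5,fy=1.5))
s=bot.read_state();print(s)
E
```

```text
pics
scene clamp_handle 0.71 [0.624 0.096 0.152] [370. 174.]
scene book_center 0.91 [0.33  0.316 0.013] [175. 230.]
scene book_center 0.82 [0.501 0.088 0.038] [318. 251.]
scene book_center 0.16 [0.598 0.087 0.04 ] [356. 228.]
scene glue_center 0.96 [0.499 0.289 0.055] [252. 187.]
top press 0.98 [0.6   0.124 0.026] [307. 140.]
top clamp_handle 0.67 [0.622 0.113 0.149] [320. 108.]
top book_center 0.91 [0.508 0.103 0.033] [320. 182.]
top book_center 0.76 [0.335 0.32  0.004] [218. 272.]
top glue_center 0.61 [0.495 0.294 0.093] [226. 185.]
{'time_s': 0.5, 'joint_positions': array([ 6.66058920e+01,  3.02251353e+01,  8.20897086e+01,  2.11841130e-04,
        6.76885454e+01, -1.02274884e+01]), 'qvel': array([ 0.01457668, -0.10667053, -0.07802191, -0.0245384 ,  0.0888425 ,
       -0.05587509]), 'tau': array([-1.46324575e-03, -4.39604366e+01, -1.76789367e+01,  6.32884330e-02,
        5.16884762e-02, -4.19055732e-05]), 'position': array([0.14232095, 0.60853904, 0.22251971]), 'tcp_rot': array([[-9.73711454e-01,  2.27784992e-01, -2.66277428e-05],
       [ 2.27784994e-01,  9.73711453e-01, -5.29356880e-05],
       [ 1.38697828e-05, -5.76094860e-05, -9.99999998e-01]]), 'force': array([0.43328772, 0.68006428, 1.49501592]), 'moment': array([-0.01073677, -0.00288809, -0.00260704]), 'grasp_force': 0.0, 'opening': 1.0020395366212766}
```

View pics/scene0.png

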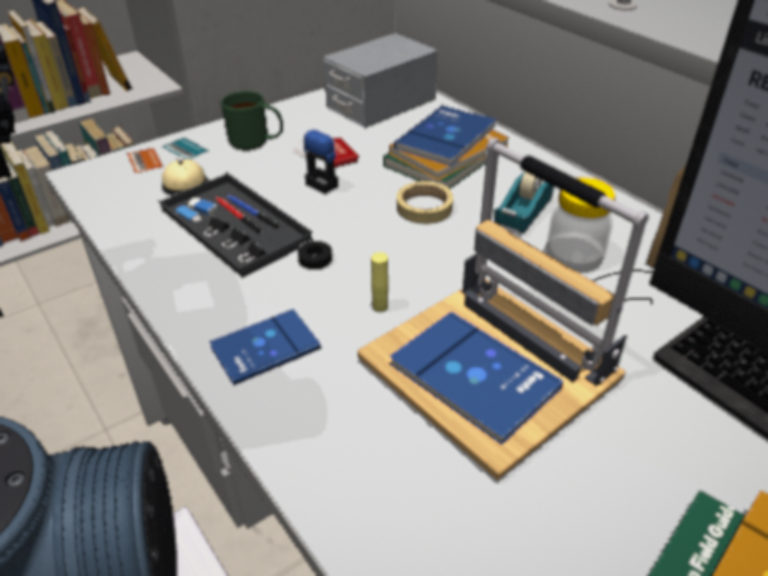

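View pics/top0.png

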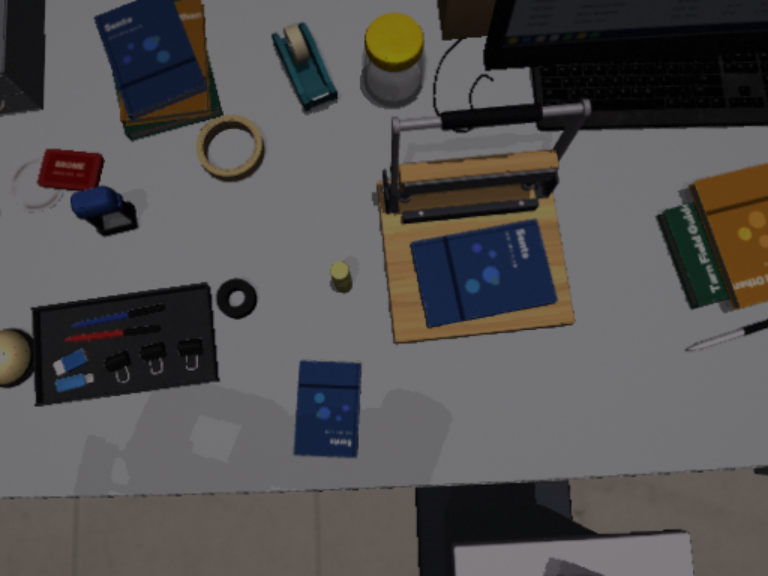

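```bash
python3 - <<'E'
from h import *
for c in("scene","top"):
    im,d=bot.capture(c)
    for l in("book_center","clamp_handle","glue_center","press"):
        for r in bot.trace(l,c)[:3]:
            P=cloud(r["mask"],d,c)
            if len(P)<10: continue
            print(c,l,round(r["conf"],2),len(P),np.percentile(P,[3,50,97],0).round(3).tolist())
            if l=="book_center":
                q=P[np.abs(P[:,2]-np.median(P[:,2]))<.006,:2].astype(np.float32)
                print(' rect',cv2.minAreaRect(q))
E
```

```text
scene book_center 0.96 1980 [[0.273, 0.277, 0.007], [0.33, 0.314, 0.012], [0.391, 0.358, 0.014]]
 rect ((0.33302173018455505, 0.31955599784851074), (0.08751460164785385, 0.12595179677009583), 85.34734344482422)
scene book_center 0.81 5216 [[0.445, 0.012, 0.025], [0.502, 0.09, 0.038], [0.568, 0.182, 0.04]]
 rect ((0.5083099007606506, 0.10068059712648392), (0.12185511738061905, 0.18214939534664154), 8.900307655334473)
scene clamp_handle 0.6 5342 [[0.596, 0.008, 0.065], [0.621, 0.095, 0.149], [0.64, 0.217, 0.262]]
scene glue_center 0.95 419 [[0.492, 0.281, 0.007], [0.498, 0.286, 0.056], [0.511, 0.299, 0.093]]
scene press 0.57 13757 [[0.427, -0.015, 0.003], [0.604, 0.089, 0.036], [0.677, 0.227, 0.259]]
top book_center 0.88 5110 [[0.449, 0.015, 0.024], [0.508, 0.101, 0.036], [0.569, 0.185, 0.039]]
 rect ((0.509937584400177, 0.09971606731414795), (0.12044480443000793, 0.17973241209983826), 8.732702255249023)
top book_center 0.74 2568 [[0.277, 0.28, 0.006], [0.334, 0.319, 0.009], [0.394, 0.359, 0.012]]
 rect ((0.3356536626815796, 0.3193993866443634), (0.08466824889183044, 0.12501037120819092), 85.3290023803711)
top clamp_handle 0.87 3937 [[0.598, 0.013, 0.116], [0.621, 0.116, 0.148], [0.64, 0.219, 0.261]]
top glue_center 0.8 200 [[0.494, 0.282, 0.019], [0.5, 0.291, 0.088], [0.515, 0.303, 0.092]]
top press 0.66 10899 [[0.431, -0.01, 0.017], [0.601, 0.122, 0.024], [0.64, 0.228, 0.259]]
```

```bash
python3 - <<'E'
from h import *
im,d=[np.load('/tmp/top0.npz')[k] for k in('im','d')]
full=np.ones(d.shape,bool)
Q={}
for c in("top","scene"):
    dd=np.load(f'/tmp/{c}0.npz')['d'];P=cloud(full,dd,c);Q[c]=P
    box=(P[:,0]>.38)&(P[:,0]<.72)&(P[:,1]>-.06)&(P[:,1]<.26)
    P=P[box]
    b=P[(P[:,2]>.015)&(P[:,2]<.029)]
    print(c,'bed',cv2.minAreaRect(b[:,:2].astype(np.float32)),np.median(b[:,2]))
    h=P[(P[:,2]>.235)&(P[:,2]<.29)]
    v,mu=np.linalg.svd(h-h.mean(0),full_matrices=False)[2][0],h.mean(0)
    r=cv2.minAreaRect(h[:,:2].astype(np.float32));print('handle',mu,v,r,np.percentile(h[:,2],[3,50,97]))
    k=P[(P[:,2]>.041)&(P[:,2]<.052)&(P[:,0]>.55)&(P[:,0]<.66)]
    print('stop',len(k),cv2.minAreaRect(k[:,:2].astype(np.float32)),np.percentile(k,[2,50,98],0).round(3).tolist())
    # front line of stop: min x by y bin
    for y in np.arange(0,.22,.02):
        s=k[np.abs(k[:,1]-y)<.01]
        if len(s)>5: print(round(y,2),len(s),np.percentile(s[:,0],[5,95]).round(4))
r=im[120:230,230:400];cv2.imwrite('pics/crop.png',cv2.resize(r[:,:,::-1],None,fx=4,fy=4,interpolation=cv2.INTER_CUBIC))
E
```

```text
top bed ((0.5436683893203735, 0.10857447236776352), (0.23476485908031464, 0.24971982836723328), 3.721498966217041) 0.02171278015284393
handle [0.62873089 0.11500592 0.25615674] [-7.01473124e-02  9.97536616e-01  2.30968727e-04] ((0.6306523680686951, 0.11445022374391556), (0.0213291198015213, 0.21501590311527252), 4.480510711669922) [0.24669975 0.25690121 0.26138441]
stop 582 ((0.6094156503677368, 0.11593351513147354), (0.2348778247833252, 0.055154990404844284), 87.50827026367188) [[0.587, 0.003, 0.042], [0.598, 0.114, 0.045], [0.63, 0.212, 0.049]]
0.0 13 [0.6164 0.6315]
0.02 39 [0.5983 0.6318]
0.04 58 [0.597 0.609]
0.06 55 [0.5955 0.6059]
0.08 59 [0.5935 0.605 ]
0.1 56 [0.5927 0.6036]
0.12 55 [0.5913 0.6025]
0.14 58 [0.5899 0.6006]
0.16 55 [0.5885 0.6   ]
0.18 56 [0.5866 0.5983]
0.2 63 [0.5862 0.621 ]
scene bed ((0.542492151260376, 0.10939197987318039), (0.2384089082479477, 0.25234702229499817), 3.881166696548462) 0.02384775175241956
handle [0.62668211 0.10563382 0.25565399] [ 0.07240556 -0.99737319 -0.00203728] ((0.6291795372962952, 0.11492082476615906), (0.0214065033942461, 0.2166636884212494), 3.5368549823760986) [0.2396457  0.25699289 0.26331436]
stop 852 ((0.6007112264633179, 0.11258760094642639), (0.08945576846599579, 0.2380688488483429), 5.747281074523926) [[0.585, -0.002, 0.041], [0.597, 0.101, 0.047], [0.644, 0.227, 0.051]]
0.0 56 [0.6158 0.6554]
0.02 110 [0.5964 0.6417]
0.04 85 [0.5942 0.6402]
0.06 70 [0.5927 0.6047]
0.08 67 [0.5912 0.6032]
0.1 68 [0.5897 0.6016]
0.12 64 [0.5886 0.5995]
0.14 63 [0.5879 0.5982]
0.16 57 [0.5856 0.5974]
0.18 61 [0.5848 0.595 ]
0.2 98 [0.5844 0.6346]
```

View pics/crop.png

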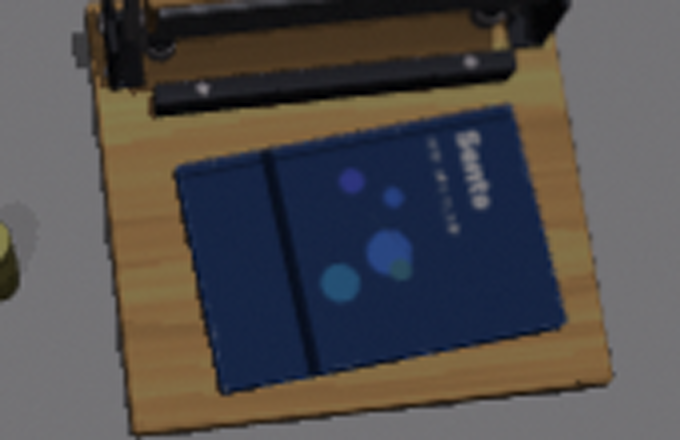

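The two candidates are the book on the bed at top-camera pixel (320,182), 180 x 120 mm, and the loose one at (218,272), 125 x 86 mm. The one on the bed is larger, matches the given size and lies on the press, and the crop confirms it. The press is yawed about 4°, with its origin near (0.536, 0.1085). The spine is 22 mm from the stop and about 4.8° askew.

I'll square the tool to the press first, then go in front of the book.

Emit:
{"api": "move_arm", "payload": {
  "increments": [
    {"xyz":[0,0,0],"roll":-0.1,"grip":100},
    {"xyz":[0,0,0],"roll":-0.1,"grip":100},
    {"xyz":[0,0,0],"roll":-0.1,"grip":100},
    {"xyz":[-16.4,-35.4,0],"roll":0,"grip":100},
    {"xyz":[-16.4,-35.4,0],"roll":0,"grip":100}
  ]
}}

```text
time_s: 1.42
position: [0.1798, 0.5408, 0.2224]
tcp_rot: [[-0.997, -0.074, 0.001], [-0.074, 0.997, 0.001], [-0.001, 0.001, -1.0]]
force: [1.9, -0.7, -0.1]
opening: 1.005
grasp_force: 0.0
```

Emit:
{"api": "move_arm", "payload": {
  "increments": [
    {"xyz":[-16.4,-35.4,0],"roll":0,"grip":100},
    {"xyz":[-16.4,-35.4,0],"roll":0,"grip":100},
    {"xyz":[-16.4,-35.4,0],"roll":0,"grip":100},
    {"xyz":[-16.4,-35.4,0],"roll":0,"grip":100},
    {"xyz":[-16.4,-35.4,0],"roll":0,"grip":100}
  ]
}}

```text
time_s: 1.83
position: [0.2748, 0.3679, 0.2228]
tcp_rot: [[-0.997, -0.071, 0.001], [-0.071, 0.997, 0.0], [-0.001, 0.0, -1.0]]
force: [-0.2, 0.5, -0.9]
opening: 1.0
grasp_force: 0.0
```

Emit:
{"api": "move_arm", "payload": {
  "increments": [
    {"xyz":[-16.4,-35.4,0],"roll":0,"grip":100},
    {"xyz":[-16.4,-35.4,0],"roll":0,"grip":100},
    {"xyz":[-16.4,-35.4,0],"roll":0,"grip":100},
    {"xyz":[-16.4,-35.4,0],"roll":0,"grip":100},
    {"xyz":[-16.4,-35.4,0],"roll":0,"grip":100}
  ]
}}

```text
time_s: 2.25
position: [0.3692, 0.197, 0.2229]
tcp_rot: [[-0.998, -0.07, 0.001], [-0.07, 0.998, 0.0], [-0.001, 0.0, -1.0]]
force: [0.4, 1.3, 1.1]
opening: 0.998
grasp_force: 0.0
```

```bash
cat >> h.py <<'E'
a=np.radians(4.0);O=np.array([.5356,.1085])
def press(P):
    d=np.atleast_2d(P)[:,:2]-O
    return np.c_[d@[np.cos(a),np.sin(a)],d@[-np.sin(a),np.cos(a)],np.atleast_2d(P)[:,2]]
E
python3 - <<'E'
from h import *
s=bot.read_state();R=s['tcp_rot'];print(s['time_s'],press(s['position'])*1e3,np.degrees(np.arctan2(R[1,1],R[0,1])),s['force'],s['joint_positions'].round(1))
for c in('top','scene'):
    P=cloud(np.ones((384,512),bool),np.load(f'/tmp/{c}0.npz')['d'],c)
    k=P[(P[:,0]>.45)&(P[:,0]<.80)&(P[:,1]>-.05)&(P[:,1]<.27)&(P[:,2]>.265)];print(c,len(k),k.min(0) if len(k) else '')
E
```

```text
2.25 [[-159.84639274   99.84741975  222.92132008]] 94.03140733949255 [0.36913438 1.28668636 1.07276206] [ 12.7  14.2 110.2   0.   55.5 -81.3]
top 0 
scene 0
```

Emit:
{"api": "move_arm", "payload": {
  "increments": [
    {"xyz":[-16.4,-35,0],"roll":0,"grip":100},
    {"xyz":[-16.4,-35,0],"roll":0,"grip":100},
    {"xyz":[-16,-35,0],"roll":0,"grip":100},
    {"xyz":[0,0,40],"roll":0,"grip":100},
    {"xyz":[0,0,40],"roll":0,"grip":100}
  ]
}}

```text
time_s: 2.67
position: [0.4294, 0.0949, 0.1438]
tcp_rot: [[-0.998, -0.065, 0.011], [-0.065, 0.998, -0.001], [-0.011, -0.001, -1.0]]
force: [0.3, 0.7, -0.8]
opening: 1.006
grasp_force: 0.0
```

Emit:
{"api": "move_arm", "payload": {
  "increments": [
    {"xyz":[0,0,40],"roll":0,"grip":100},
    {"xyz":[0,0,35],"roll":0,"grip":100},
    {"xyz":[0,0,25],"roll":0,"grip":100},
    {"xyz":[0,0,10],"roll":0,"grip":100},
    {"xyz":[0,0,0],"roll":0,"grip":100}
  ]
}}

```text
time_s: 3.08
position: [0.4233, 0.0972, 0.0303]
tcp_rot: [[-0.998, -0.07, -0.005], [-0.07, 0.998, 0.0], [0.005, 0.001, -1.0]]
force: [0.7, 0.4, -0.4]
opening: 0.998
grasp_force: 0.0
```

```bash
python3 - <<'E'
from h import *
s=bot.read_state();print(s['time_s'],press(s['position'])*1e3,s['force'],s['joint_positions'].round(1))
im,d=bot.capture('scene');cv2.imwrite('pics/s1.png',cv2.resize(im[100:340,180:460,::-1],None,fx=2.5,fy=2.5))
E
```

```text
3.0833 [[-112.81403579   -3.47237054   30.26876074]] [ 0.67094675  0.37803829 -0.35899017] [ -1.9  37.8 117.4   0.   25.2 -95.9]
```

View pics/s1.png

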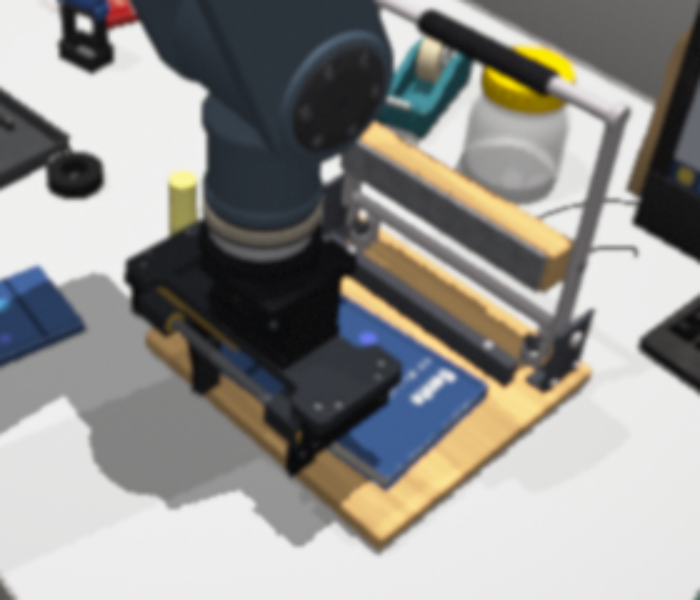

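The fingers (crop pixels 200,370 and 300,450) stand in front of the book's front edge, clear of it and of the clamp and glue stick. Next I'll push gently.

Emit:
{"api": "move_arm", "payload": {
  "increments": [
    {"xyz":[-5,0,2],"roll":0,"grip":100},
    {"xyz":[-5,0,0],"roll":0,"grip":100},
    {"xyz":[-5,0,0],"roll":0,"grip":100},
    {"xyz":[-4,0,0],"roll":0,"grip":100},
    {"xyz":[-4,0,0],"roll":0,"grip":100}
  ]
}}

```text
time_s: 3.55
position: [0.4476, 0.0991, 0.0313]
tcp_rot: [[-0.997, -0.071, -0.0], [-0.071, 0.997, 0.0], [0.0, 0.0, -1.0]]
force: [-2.3, 1.2, 2.4]
opening: 0.999
grasp_force: 1.2
```

Emit:
{"api": "move_arm", "payload": {
  "increments": [
    {"xyz":[-3,0,0],"roll":0,"grip":100},
    {"xyz":[-3,0,0],"roll":0,"grip":100},
    {"xyz":[-3,0,0],"roll":0,"grip":100},
    {"xyz":[-1,0,0],"roll":0,"grip":100},
    {"xyz":[0,0,0],"roll":0,"grip":100}
  ]
}}

```text
time_s: 3.97
position: [0.4576, 0.0996, 0.0306]
tcp_rot: [[-0.998, -0.07, 0.0], [-0.07, 0.998, 0.0], [-0.0, -0.0, -1.0]]
force: [-2.4, 0.0, 2.0]
opening: 1.003
grasp_force: 1.2
```

```bash
cat > look.py <<'E'
from h import *
s=bot.read_state();print(s['time_s'],press(s['position'])*1e3,s['force'])
for c in('top','scene'):
    im,d=bot.capture(c)
    for r in bot.trace('book_center',c)[:3]:
        P=cloud(r['mask'],d,c);p=press(P)
        if len(P)<100 or abs(np.median(p[:,1]))>.1: continue
        p=p[np.abs(p[:,2]-.037)<.006];ed=[]
        for y in np.arange(-.09,.091,.015):
            t=p[np.abs(p[:,1]-y)<.005,0]
            if len(t)>15: ed.append((y,np.percentile(t,98.5)))
        ed=np.array(ed)
        print(c,round(r['conf'],2),len(p),'spine x by y (mm)',(ed*1e3).round(0).tolist(),'rect',cv2.minAreaRect(p[:,:2].astype(np.float32)))
E
python3 look.py
```

```text
3.9667 [[-78.46816371  -3.42754149  30.58968797]] [-2.43249692  0.04369787  2.00402135]
scene 0.94 1758 spine x by y (mm) [[-90.0, 49.0], [-75.0, 47.0], [-60.0, 47.0], [-45.0, 48.0], [0.0, 53.0], [15.0, 51.0], [30.0, -35.0], [45.0, -35.0]] rect ((-0.006858401000499725, -0.018095701932907104), (0.16648820042610168, 0.12564443051815033), 89.85688781738281)
```

Emit:
{"api": "move_arm", "payload": {
  "increments": [
    {"xyz":[-2,0,0],"roll":0,"grip":100},
    {"xyz":[-2,0,0],"roll":0,"grip":100},
    {"xyz":[-1.5,0,0],"roll":0,"grip":100},
    {"xyz":[0,0,0],"roll":0,"grip":100}
  ]
}}

```text
time_s: 4.5
position: [0.4611, 0.1, 0.0304]
tcp_rot: [[-0.998, -0.07, -0.004], [-0.07, 0.998, 0.0], [0.004, 0.0, -1.0]]
force: [-5.7, -1.0, 4.8]
opening: 1.0
grasp_force: 2.8
```

Emit:
{"api": "move_arm", "payload": {
  "increments": [
    {"xyz":[-1,0,0],"roll":0,"grip":100},
    {"xyz":[-1,0,0],"roll":0,"grip":100},
    {"xyz":[0,0,0],"roll":0,"grip":100}
  ]
}}

```text
time_s: 4.75
position: [0.4611, 0.1, 0.0304]
tcp_rot: [[-0.998, -0.07, -0.008], [-0.07, 0.998, -0.0], [0.008, 0.0, -1.0]]
force: [-7.6, -2.0, 8.1]
opening: 0.999
grasp_force: 4.1
```

```bash
python3 look.py
```

```text
4.75 [[-74.89342708  -3.23684462  30.38384238]] [-7.60197348 -1.95466397  8.13840592]
scene 0.92 1854 spine x by y (mm) [[-90.0, 52.0], [-75.0, 53.0], [-60.0, 54.0], [-45.0, 55.0], [0.0, 55.0], [15.0, 56.0], [30.0, 56.0], [45.0, -30.0], [60.0, -34.0]] rect ((-0.006165686994791031, -0.014813877642154694), (0.1720656007528305, 0.1245657354593277), 89.59487915039062)
```

The book has stopped against the stop: the force builds and the tool no longer advances, at the expected -75 mm. I'll back off, rise and turn the tool for the handle.

Emit:
{"api": "move_arm", "payload": {
  "increments": [
    {"xyz":[5,0,0],"roll":0,"grip":100},
    {"xyz":[10,0,0],"roll":0,"grip":100},
    {"xyz":[10,0,0],"roll":0,"grip":100},
    {"xyz":[0,0,-20],"roll":0,"grip":100},
    {"xyz":[0,0,-40],"roll":0,"grip":100}
  ]
}}

```text
time_s: 5.37
position: [0.4367, 0.0983, 0.088]
tcp_rot: [[-0.998, -0.07, -0.009], [-0.07, 0.998, 0.0], [0.009, 0.001, -1.0]]
force: [1.2, 0.5, -0.1]
opening: 1.0
grasp_force: 0.0
```

Emit:
{"api": "move_arm", "payload": {
  "increments": [
    {"xyz":[0,0,-40],"roll":0,"grip":100},
    {"xyz":[0,0,-40],"roll":0.1,"grip":100},
    {"xyz":[0,0,-40],"roll":0.12,"grip":100},
    {"xyz":[0,0,-40],"roll":0.12,"grip":100},
    {"xyz":[0,0,-40],"roll":0.12,"grip":100}
  ]
}}

```text
time_s: 5.78
position: [0.4394, 0.0984, 0.2926]
tcp_rot: [[-0.923, 0.385, 0.002], [0.385, 0.923, 0.0], [-0.002, 0.001, -1.0]]
force: [1.7, -0.5, -0.2]
opening: 1.001
grasp_force: 0.0
```

Emit:
{"api": "move_arm", "payload": {
  "increments": [
    {"xyz":[0,0,-20],"roll":0.12,"grip":100},
    {"xyz":[0,0,0],"roll":0.12,"grip":100},
    {"xyz":[0,0,0],"roll":0.12,"grip":100},
    {"xyz":[0,0,0],"roll":0.12,"grip":100},
    {"xyz":[0,0,0],"roll":0.12,"grip":100}
  ]
}}

```text
time_s: 6.2
position: [0.4398, 0.0984, 0.3105]
tcp_rot: [[-0.544, 0.839, 0.002], [0.839, 0.544, 0.0], [-0.001, 0.002, -1.0]]
force: [0.9, -0.6, -0.5]
opening: 0.999
grasp_force: 0.0
```

Emit:
{"api": "move_arm", "payload": {
  "increments": [
    {"xyz":[0,0,0],"roll":0.12,"grip":100},
    {"xyz":[0,0,0],"roll":0.12,"grip":100},
    {"xyz":[0,0,0],"roll":0.12,"grip":100},
    {"xyz":[0,0,0],"roll":0.12,"grip":100},
    {"xyz":[0,0,0],"roll":0.03,"grip":100}
  ]
}}

```text
time_s: 6.62
position: [0.4398, 0.0983, 0.3102]
tcp_rot: [[-0.066, 0.998, 0.001], [0.998, 0.066, 0.0], [-0.0, 0.001, -1.0]]
force: [0.9, -0.8, -0.4]
opening: 0.998
grasp_force: 0.0
```

```bash
python3 look.py; python3 - <<'E'
from h import *
s=bot.read_state();R=s['tcp_rot'];print(np.degrees(np.arctan2(R[1,1],R[0,1])))
a=bot.capture('scene')[0][60:340,180:460];b=bot.capture('top')[0][60:340,180:460]
cv2.imwrite('pics/s2.png',cv2.resize(np.hstack([a,b])[:,:,::-1],None,fx=1.42,fy=1.42))
E
```

```text
6.6167 [[-96.23878515  -3.44733744 310.21757382]] [ 0.85263661 -0.78739552 -0.41601616]
top 0.65 3820 spine x by y (mm) [[-75.0, 19.0], [-60.0, 52.0], [-45.0, 53.0], [-30.0, 53.0], [-15.0, 54.0], [0.0, 55.0], [15.0, 55.0], [30.0, 54.0], [45.0, 55.0], [60.0, 54.0], [75.0, 53.0]] rect ((-0.003735475242137909, 0.0005242601037025452), (0.15599653124809265, 0.12141039967536926), 89.80054473876953)
scene 0.82 4716 spine x by y (mm) [[-90.0, 55.0], [-75.0, 54.0], [-60.0, 55.0], [-45.0, 53.0], [-30.0, 53.0], [-15.0, 52.0], [0.0, 52.0], [15.0, 53.0], [30.0, 53.0], [45.0, 53.0], [60.0, 52.0], [75.0, 54.0]] rect ((-0.0033795535564422607, -0.010727107524871826), (0.1268431544303894, 0.1820521503686905), 0.25195613503456116)
4.122427141666039
```

View pics/s2.png

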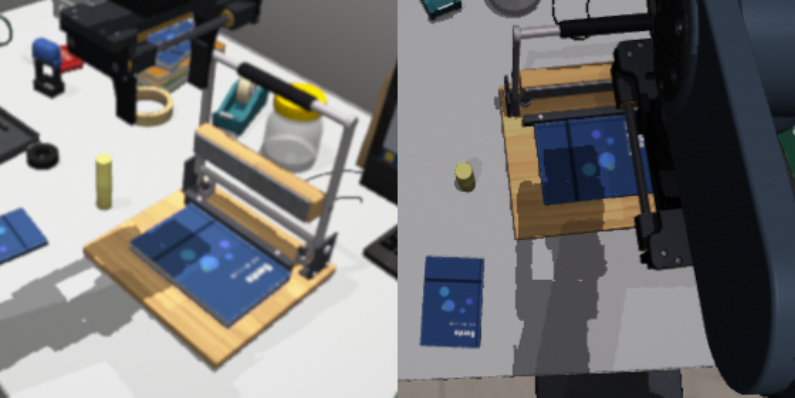

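The book now lies flush with the stop and square to it, and the clamp is still open. The gripper is turned and clear of everything, so I'll go to the handle.

Emit:
{"api": "move_arm", "payload": {
  "increments": [
    {"xyz":[0.7,38.2,0],"roll":0,"grip":100},
    {"xyz":[0.7,38.2,0],"roll":0,"grip":100},
    {"xyz":[0.7,38.2,0],"roll":0,"grip":100},
    {"xyz":[0.7,38.2,0],"roll":0,"grip":100},
    {"xyz":[0.7,38.2,0],"roll":0,"grip":100}
  ]
}}

```text
time_s: 7.33
position: [0.6319, 0.1156, 0.3103]
tcp_rot: [[-0.071, 0.997, 0.0], [0.997, 0.071, -0.0], [-0.0, 0.0, -1.0]]
force: [-0.8, 0.3, -0.6]
opening: 0.999
grasp_force: 0.0
```

Emit:
{"api": "move_arm", "payload": {
  "increments": [
    {"xyz":[0,0,0],"roll":0,"grip":100},
    {"xyz":[0,0,25],"roll":0,"grip":100}
  ]
}}

```text
time_s: 7.5
position: [0.6355, 0.1155, 0.2889]
tcp_rot: [[-0.071, 0.997, 0.011], [0.997, 0.071, 0.0], [-0.001, 0.011, -1.0]]
force: [0.9, -0.2, 1.7]
opening: 0.998
grasp_force: 0.0
```

```bash
python3 - <<'E'
from h import *
s=bot.read_state();print(s['time_s'],press(s['position'])*1e3,s['force'],s['joint_positions'].round(1))
im,d=bot.capture('scene')
P=press(cloud(np.ones(d.shape,bool),d,'scene'));k=P[(np.abs(P[:,1])<.1)&(P[:,2]>.238)&(P[:,2]<.262)&(abs(P[:,0]-.095)<.025)]
print(len(k),np.percentile(k,[2,50,98],0)*1e3)
cv2.imwrite('pics/s3.png',cv2.resize(im[20:260,220:500,::-1],None,fx=2.5,fy=2.5))
E
```

```text
7.5 [[ 1.00119840e+02 -1.86220227e-02  2.88915150e+02]] [ 0.87488185 -0.15750185  1.68034839] [ 0.4 28.1 74.8  0.  76.5 -3.7]
889 [[ 84.75442185 -94.75494016 245.85673306]
 [ 89.26090879 -12.21779416 256.50528089]
 [ 99.30850158  96.38293805 261.84421576]]
```

View pics/s3.png

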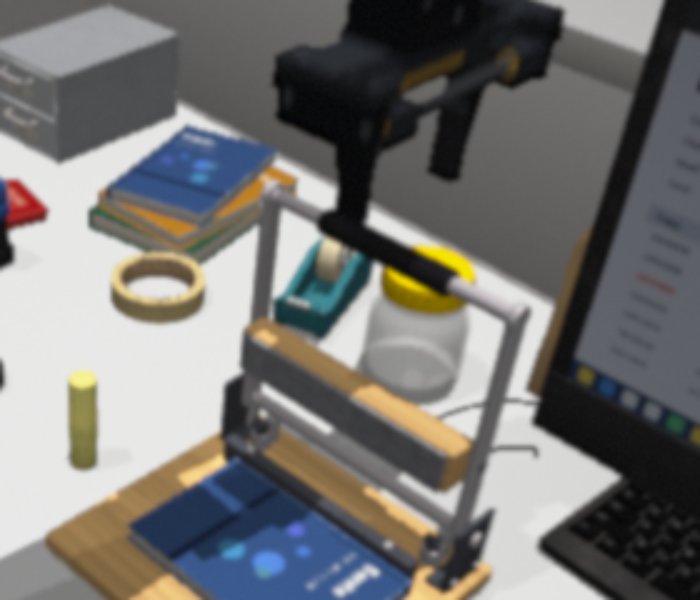

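The handle (crop 325,225 to 455,280) lies between the front finger (355,190) and the rear finger (450,150). I'll descend and grip.

Emit:
{"api": "move_arm", "payload": {
  "increments": [
    {"xyz":[0,-1,18],"roll":0,"grip":100},
    {"xyz":[0,0,20],"roll":0,"grip":100},
    {"xyz":[0,0,14],"roll":0,"grip":100},
    {"xyz":[0,0,5],"roll":0,"grip":100},
    {"xyz":[0,0,0],"roll":0,"grip":100}
  ]
}}

```text
time_s: 7.97
position: [0.6276, 0.1153, 0.2271]
tcp_rot: [[-0.071, 0.997, -0.004], [0.997, 0.071, -0.0], [0.0, -0.004, -1.0]]
force: [0.3, 0.4, 0.2]
opening: 0.998
grasp_force: 0.0
```

Emit:
{"api": "move_arm", "payload": {
  "increments": [
    {"xyz":[0,0,0],"roll":0,"grip":60},
    {"xyz":[0,0,0],"roll":0,"grip":30},
    {"xyz":[0,0,0],"roll":0,"grip":0},
    {"xyz":[0,0,0],"roll":0,"grip":0},
    {"xyz":[0,0,0],"roll":0,"grip":0}
  ]
}}

```text
time_s: 8.38
position: [0.6296, 0.1154, 0.2294]
tcp_rot: [[-0.071, 0.997, 0.001], [0.997, 0.071, 0.0], [-0.0, 0.001, -1.0]]
force: [-0.8, 0.6, 0.0]
opening: 0.708
grasp_force: 0.0
```

Emit:
{"api": "move_arm", "payload": {
  "increments": [
    {"xyz":[0,0,0],"roll":0,"grip":0},
    {"xyz":[0,0,0],"roll":0,"grip":0},
    {"xyz":[0,0,0],"roll":0,"grip":0}
  ]
}}

```text
time_s: 8.63
position: [0.6292, 0.1154, 0.2286]
tcp_rot: [[-0.071, 0.997, 0.0], [0.997, 0.071, -0.0], [-0.0, 0.0, -1.0]]
force: [0.0, -0.1, 0.7]
opening: 0.477
grasp_force: 0.0
```

Emit:
{"api": "move_arm", "payload": {
  "increments": [
    {"xyz":[0,0,0],"roll":0,"grip":0},
    {"xyz":[0,0,0],"roll":0,"grip":0},
    {"xyz":[0,0,0],"roll":0,"grip":0},
    {"xyz":[0,0,0],"roll":0,"grip":0},
    {"xyz":[0,0,0],"roll":0,"grip":0}
  ]
}}

```text
time_s: 9.05
position: [0.6298, 0.1154, 0.2286]
tcp_rot: [[-0.071, 0.997, 0.001], [0.997, 0.071, 0.0], [0.0, 0.001, -1.0]]
force: [2.0, -0.1, -1.0]
opening: 0.215
grasp_force: 29.9
```

Emit:
{"api": "move_arm", "payload": {
  "increments": [
    {"xyz":[0,0,0],"roll":0,"grip":0},
    {"xyz":[0,0,0],"roll":0,"grip":0}
  ]
}}

```text
time_s: 9.22
position: [0.6296, 0.1154, 0.2287]
tcp_rot: [[-0.071, 0.997, 0.001], [0.997, 0.071, 0.0], [0.0, 0.001, -1.0]]
force: [2.4, 0.1, -1.2]
opening: 0.214
grasp_force: 29.9
```

Gripped: opening about 19 mm, 30 N. Now I'll follow the arc (radius 185 mm) at 4° per row, about 0.15 m/s.

Emit:
{"api": "move_arm", "payload": {
  "increments": [
    {"xyz":[0,-6.5,0.1],"roll":0,"grip":0},
    {"xyz":[0,-6.4,0.3],"roll":0,"grip":0},
    {"xyz":[0,-12.8,1.4],"roll":0,"grip":0},
    {"xyz":[0,-12.8,2.2],"roll":0,"grip":0},
    {"xyz":[0,-12.5,3.2],"roll":0,"grip":0}
  ]
}}

```text
time_s: 9.63
position: [0.5757, 0.112, 0.2196]
tcp_rot: [[-0.071, 0.997, -0.004], [0.997, 0.071, 0.001], [0.001, -0.004, -1.0]]
force: [1.3, 1.4, -8.9]
opening: 0.217
grasp_force: 30.4
```

Emit:
{"api": "move_arm", "payload": {
  "increments": [
    {"xyz":[0,-12.3,4.0],"roll":0,"grip":0},
    {"xyz":[0,-11.9,4.8],"roll":0,"grip":0},
    {"xyz":[0,-11.7,5.7],"roll":0,"grip":0},
    {"xyz":[0,-11.1,6.4],"roll":0,"grip":0}
  ]
}}

```text
time_s: 9.97
position: [0.5267, 0.1088, 0.1977]
tcp_rot: [[-0.071, 0.997, -0.008], [0.997, 0.071, 0.001], [0.001, -0.008, -1.0]]
force: [0.8, 0.4, -16.0]
opening: 0.211
grasp_force: 30.0
```

```bash
python3 - <<'E'
from h import *
s=bot.read_state();p=press(s['position'])[0]*1e3;g=p[2]+19-66
print(s['time_s'],p,s['force'],s['grasp_force'],'r',np.hypot(p[0]-95,g),'psi',90-np.degrees(np.arctan2(g,95-p[0])))
E
```

```text
9.9667 [ -8.86095974   0.95309676 197.67980497] [  0.78937482   0.44558452 -15.95691785] 29.967161267995834 r 183.00683753169022 psi 34.577817806129445
```

Emit:
{"api": "move_arm", "payload": {
  "increments": [
    {"xyz":[0,-10.7,7.2],"roll":0,"grip":0},
    {"xyz":[0,-10.2,8.0],"roll":0,"grip":0},
    {"xyz":[0,-9.6,8.6],"roll":0,"grip":0},
    {"xyz":[0,-9.0,9.3],"roll":0,"grip":0}
  ]
}}

```text
time_s: 10.3
position: [0.4882, 0.1063, 0.1649]
tcp_rot: [[-0.07, 0.998, -0.006], [0.998, 0.07, 0.001], [0.002, -0.006, -1.0]]
force: [3.5, 1.9, -17.2]
opening: 0.217
grasp_force: 30.0
```

Emit:
{"api": "move_arm", "payload": {
  "increments": [
    {"xyz":[0,-8.3,9.9],"roll":0,"grip":0},
    {"xyz":[0,-7.6,10.4],"roll":0,"grip":0},
    {"xyz":[0,-6.8,11.0],"roll":0,"grip":0}
  ]
}}

```text
time_s: 10.55
position: [0.4671, 0.1048, 0.1344]
tcp_rot: [[-0.07, 0.998, -0.003], [0.998, 0.07, 0.002], [0.002, -0.003, -1.0]]
force: [4.0, 3.4, -13.2]
opening: 0.216
grasp_force: 30.0
```

```bash
python3 - <<'E'
from h import *
s=bot.read_state();p=press(s['position'])[0]*1e3;g=p[2]+19-66
print(s['time_s'],p,s['force'],s['grasp_force'],'r',np.hypot(p[0]-95,g),'psi',90-np.degrees(np.arctan2(g,95-p[0])))
E
```

```text
10.55 [-68.58076411   1.11702241 134.37790764] [  4.00665577   3.38518625 -13.19150658] 29.999400079250336 r 185.45502185184344 psi 61.89075741978483
```

Emit:
{"api": "move_arm", "payload": {
  "increments": [
    {"xyz":[0,-6.1,11.4],"roll":0,"grip":0},
    {"xyz":[0,-5.2,11.8],"roll":0,"grip":0},
    {"xyz":[0,-4.4,12.1],"roll":0,"grip":0},
    {"xyz":[0,-3.6,12.4],"roll":0,"grip":0}
  ]
}}

```text
time_s: 10.88
position: [0.4502, 0.1037, 0.0876]
tcp_rot: [[-0.07, 0.998, 0.002], [0.998, 0.07, 0.002], [0.002, 0.002, -1.0]]
force: [5.5, 6.7, -10.5]
opening: 0.216
grasp_force: 30.0
```

Emit:
{"api": "move_arm", "payload": {
  "increments": [
    {"xyz":[0,-2.7,12.7],"roll":0,"grip":0},
    {"xyz":[0,-1.2,8.0],"roll":0,"grip":0},
    {"xyz":[0,-0.6,5.0],"roll":0,"grip":0},
    {"xyz":[0,-0.3,5.0],"roll":0,"grip":0},
    {"xyz":[0,0,4.0],"roll":0,"grip":0}
  ]
}}

```text
time_s: 11.3
position: [0.447, 0.1034, 0.054]
tcp_rot: [[-0.07, 0.998, 0.004], [0.998, 0.07, 0.002], [0.001, 0.004, -1.0]]
force: [-0.4, 7.0, 46.9]
opening: 0.223
grasp_force: 30.0
```

```bash
python3 - <<'E'
from h import *
s=bot.read_state();p=press(s['position'])[0]*1e3;g=p[2]+19-66
print(s['time_s'],p,s['force'],s['grasp_force'],'r',np.hypot(p[0]-95,g),'psi',90-np.degrees(np.arctan2(g,95-p[0])))
E
```

```text
11.3 [-88.73645282   1.06631378  53.97767933] [-0.44734142  6.98923747 46.94012653] 30.012248754501343 r 183.8688992253804 psi 87.82514824385979
```

Contact: the force has turned upward, so the clamp is on the book. I'll ease off the load.

Emit:
{"api": "move_arm", "payload": {
  "increments": [
    {"xyz":[0,0,-2],"roll":0,"grip":0},
    {"xyz":[0,0,-2],"roll":0,"grip":0},
    {"xyz":[0,0,0],"roll":0,"grip":0}
  ]
}}

```text
time_s: 11.55
position: [0.447, 0.1034, 0.0577]
tcp_rot: [[-0.07, 0.998, 0.004], [0.998, 0.07, 0.002], [0.001, 0.004, -1.0]]
force: [7.2, 6.3, -12.5]
opening: 0.218
grasp_force: 30.0
```

```bash
python3 - <<'E'
from h import *
s=bot.read_state();p=press(s['position'])[0]*1e3
print(s['time_s'],p,s['force'],s['moment'])
im,d=bot.capture('scene')
cv2.imwrite('pics/s4.png',cv2.resize(im[100:340,180:460,::-1],None,fx=2.5,fy=2.5))
E
```

```text
11.55 [-88.7245512    1.05992288  57.73986839] [  7.23849004   6.28487031 -12.52227329] [ 1.17603138 -0.78959751 -0.04769706]
```

View pics/s4.png

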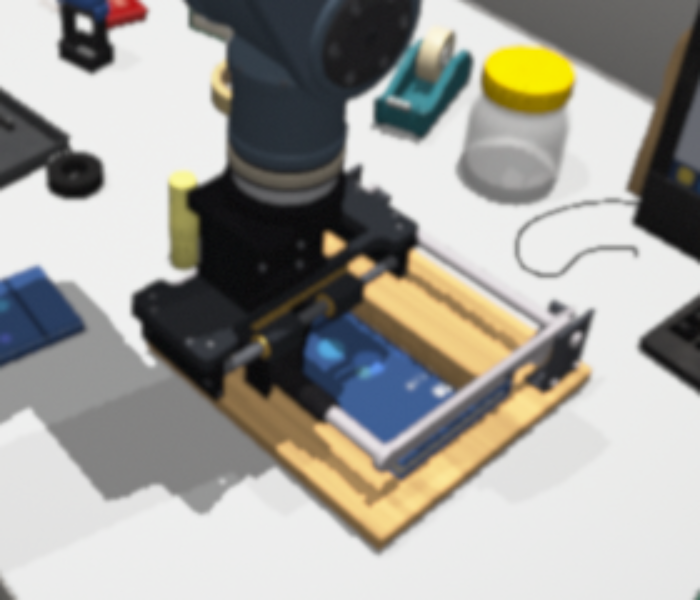

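The clamp is nearly level over the book and the force shows I'm carrying it again. I'll lower slightly so it rests there, then open.

Emit:
{"api": "move_arm", "payload": {
  "increments": [
    {"xyz":[0,0,1],"roll":0,"grip":0},
    {"xyz":[0,0,1],"roll":0,"grip":0},
    {"xyz":[0,0,1],"roll":0,"grip":0},
    {"xyz":[0,0,0],"roll":0,"grip":0}
  ]
}}

```text
time_s: 11.93
position: [0.447, 0.1034, 0.0545]
tcp_rot: [[-0.069, 0.998, 0.004], [0.998, 0.069, 0.002], [0.001, 0.004, -1.0]]
force: [5.8, 7.5, -11.6]
opening: 0.22
grasp_force: 30.0
```

Emit:
{"api": "move_arm", "payload": {
  "increments": [
    {"xyz":[0,0,0.5],"roll":0,"grip":0},
    {"xyz":[0,0,0.3],"roll":0,"grip":0},
    {"xyz":[0,0,0],"roll":0,"grip":0}
  ]
}}

```text
time_s: 12.18
position: [0.447, 0.1034, 0.0544]
tcp_rot: [[-0.07, 0.998, 0.004], [0.998, 0.069, 0.002], [0.001, 0.004, -1.0]]
force: [4.9, 7.2, -4.2]
opening: 0.214
grasp_force: 30.0
```

The clamp is resting on the book. Opening and lifting away.

Emit:
{"api": "move_arm", "payload": {
  "increments": [
    {"xyz":[0,0,0],"roll":0,"grip":60},
    {"xyz":[0,0,0],"roll":0,"grip":60},
    {"xyz":[0,0,0],"roll":0,"grip":60},
    {"xyz":[0,0,0],"roll":0,"grip":60},
    {"xyz":[0,0,0],"roll":0,"grip":60}
  ]
}}

```text
time_s: 12.6
position: [0.4445, 0.1021, 0.0539]
tcp_rot: [[-0.071, 0.997, -0.001], [0.997, 0.071, -0.0], [-0.0, -0.001, -1.0]]
force: [-0.5, 0.1, -0.6]
opening: 0.511
grasp_force: 0.0
```

Emit:
{"api": "move_arm", "payload": {
  "increments": [
    {"xyz":[0,0,0],"roll":0,"grip":60},
    {"xyz":[0,0,0],"roll":0,"grip":60},
    {"xyz":[0,0,0],"roll":0,"grip":60}
  ]
}}

```text
time_s: 12.85
position: [0.4452, 0.1022, 0.0538]
tcp_rot: [[-0.071, 0.997, -0.0], [0.997, 0.071, -0.0], [-0.0, -0.0, -1.0]]
force: [0.0, -1.0, -0.2]
opening: 0.591
grasp_force: 0.0
```

Emit:
{"api": "move_arm", "payload": {
  "increments": [
    {"xyz":[0,0,-10],"roll":0,"grip":60},
    {"xyz":[0,0,-20],"roll":0,"grip":60},
    {"xyz":[0,0,-40],"roll":0,"grip":60},
    {"xyz":[0,0,-40],"roll":0,"grip":60},
    {"xyz":[0,0,-40],"roll":0,"grip":60}
  ]
}}

```text
time_s: 13.27
position: [0.4444, 0.1022, 0.2051]
tcp_rot: [[-0.071, 0.997, -0.002], [0.997, 0.071, 0.0], [0.0, -0.002, -1.0]]
force: [1.3, -0.1, -1.1]
opening: 0.599
grasp_force: 0.0
```

Emit:
{"api": "move_arm", "payload": {
  "increments": [
    {"xyz":[0,0,-40],"roll":0,"grip":60},
    {"xyz":[0,0,0],"roll":0,"grip":60},
    {"xyz":[0,0,0],"roll":0,"grip":60}
  ]
}}

```text
time_s: 13.52
position: [0.4468, 0.1023, 0.2462]
tcp_rot: [[-0.071, 0.997, 0.006], [0.997, 0.071, -0.0], [-0.001, 0.006, -1.0]]
force: [-0.4, 0.0, 0.0]
opening: 0.602
grasp_force: 0.0
```

```bash
python3 look.py; python3 - <<'E'
from h import *
a=bot.capture('scene')[0][60:340,180:460];d=bot.capture('top');b=d[0][60:340,180:460]
for r in bot.spot_in('glue_center','scene'): print(toworld(r['at'],'scene'))
P=press(cloud(np.ones((384,512),bool),bot.capture('scene')[1],'scene'));k=P[(abs(P[:,1])<.1)&(abs(P[:,0]+.09)<.02)&(P[:,2]>.05)&(P[:,2]<.1)]
print('handle',np.percentile(k,[2,50,98],0)*1e3)
cv2.imwrite('pics/s5.png',cv2.resize(np.hstack([a,b])[:,:,::-1],None,fx=1.42,fy=1.42))
E
```

```text
13.5167 [[-8.90261745e+01 -2.60571948e-02  2.46151651e+02]] [-0.393088    0.00361523  0.0109728 ]
top 0.62 2059 spine x by y (mm) [[-45.0, 16.0], [-30.0, 15.0], [-15.0, 14.0], [0.0, 15.0], [15.0, 15.0], [30.0, 15.0], [45.0, 14.0], [60.0, 15.0], [75.0, 15.0]] rect ((-0.023830566555261612, 0.0160970538854599), (0.12486455589532852, 0.08058098703622818), 89.82404327392578)
scene 0.82 2564 spine x by y (mm) [[-75.0, 14.0], [-60.0, 13.0], [-45.0, 12.0], [-30.0, 12.0], [-15.0, 13.0], [0.0, 13.0], [15.0, 14.0], [30.0, 13.0], [45.0, 12.0], [60.0, 13.0], [75.0, 12.0]] rect ((-0.006332695484161377, -0.010296657681465149), (0.18187183141708374, 0.11885379999876022), 89.80026245117188)
[[0.55232744 0.09794026 0.06836105]]
handle [[-100.53518514  -93.8921616    64.74325872]
 [ -94.64065492   -8.64869013   74.07251445]
 [ -83.48536255   93.51090254   78.69366413]]
```

View pics/s5.png

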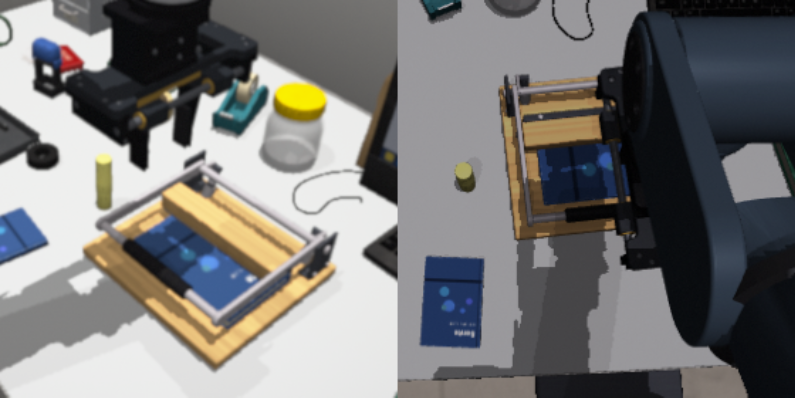

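The clamp is down with its handle centre about 66 mm up, which is the resting height. The book is square (0.2°) with its front edge at -65 mm, so the spine is at the stop. The glue stick is still at the same pixels (103,180) and (465,177), and the gripper is free. Handing in.

```bash
python3 -c "from rig import bot; print(bot.hand_in())"
```

```text
the job is handed in; nothing more can be done
None
```

I handed the job in after about 14 s on the robot's clock (verdict not shown): the book is square against the back stop, the clamp was lowered by hand and rests on it, and the gripper is clear with the glue stick untouched.

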